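Let a spacer out of the lever hopper without slamming the lid

ROBOT

A 7-joint arm with a two-finger parallel gripper is mounted at the origin on the work surface. World frame = base frame: x ahead of the robot, y to its left, z up, the work surface at z = 0. Lengths are in m, angles in rad, forces in N, time in s.
With the tool pointing down it reaches from about 0.425 to 0.875 m from the base axis. Payload 4.7 kg.
Tool frame: the origin (TCP) lies at the centre of the arm's flange, where the gripper is bolted on; the fingertips stand 182 mm ahead of it and the grasp point (between the pads) lies ahead of it (ctrl.hold_point_z is the z of the grasp point in the tool frame, in m); z points along the fingers, y is the direction in which the jaws open and shut (so a half turn about z gives the same grasp; the last joint's range is limited). The gripper opens to 87 mm and grips with 3 to 60 N. Pads are 19 mm wide; open, the fingers measure 117 mm over their backs; the gripper's body (75 mm by 190 mm) begins 51 mm behind the grasp point.
Start: joints at [0.014, 0.321, -0.07, 1.45, 0.023, 1.371, -0.057], TCP at [0.65, -0, 0.405] pointing down, gripper open.
Joint ranges: [-2.86, 2.86], [-0.3, 2.09], [-1.38, 1.24], [0.06, 2.45], [-1.56, 4.7], [0.09, 2.05], [-2.69, 2.69]. Speed limits (rad/s): [2.57, 2.57, 3.14, 3.14, 3.14, 3.14, 3.14].

INTERFACE

Orientations are given as a rotation vector (axis times angle).
In Python, from bench import get_state, imaging, workorder, ctrl gives the robot as it stands.
- The arm moves only by the tool step_arm, never from a script. Its argument "increments" is a list of rows, each an object of numbers: "claw": the opening, from 0 (shut) to 1 (fully open); "tx", "ty", "tz": the shift along the tool's x, y, z in m; "spin": the turn about the tool's z in degrees. A call has 1 to 8 rows; each row is the pose to reach, as a shift and turn from the pose commanded when the call began, along the tool's axes at that moment; what a row does not reach only later rows make up. A row lasts 1/12 s, in which the tool goes at most 41.7 mm and 7.16 degrees, less where a joint would pass 70% of its speed; a pose out of reach is approached as far as the arm can. A call with a gripper value outside its range is refused whole. The fingers move at their own pace and stop on an object; "force" is the grip in N (left out, the last holds). Time passes only in rows, so rows that repeat a pose let the fingers close. It gives the time, the measured TCP pose, the force and the opening at its end, in the units of the state.
- get_state(): the state, without advancing time (a new reading comes with each control period).
- imaging.get_image(name): name is "scene" or "side" or "wrist"; returns the picture (420x560x3 uint8, blue, green, red); there is no depth.
- imaging.camera_params(name): a dict with "intrinsics" (3x3 intrinsics, pixels), "distortion" ([k1, k2, p1, p2, k3] as OpenCV has them; the pictures are not rectified), "camera_from_world" (4x4, takes a point from world to camera coordinates). Camera axes: x right, y down, z forward; pixel columns grow to the right and rows downward; lengths in m; the calibration is good to about 2 mm. A picture is of the moment at which its call begins: read the wrist's pose just before it. camera_params takes no time and is no camera call; for the wrist camera it gives the pose at the moment of the call.
- workorder.close_job(): hands the job in, once; it reports no verdict.
The state is a dict: "time": time; "joint_positions": joint angles; "qd": joint speeds; "joint_torque": joint torques, N m; "position": TCP position; "tool_rot": TCP orientation; "ft_force": force on the tool from outside, world axes, zero at the start; "torque": the same for the moment, N m; "grip_width": opening from 0.0 (shut) to 1.0 (fully open).
Only numpy, scipy, OpenCV 4.12 (cv2) and the standard library are available. Lean on these libraries where they do the work, as an engineer would, in place of code of your own. Each camera call takes 0.05 s, during which the arm holds its last target. There are 200 camera calls.

TASK

Press the lever of the wider of the two spacer hoppers most of the way down, so that its lid lifts well open, and keep it down until the spacer has rolled out and come to rest at the end of the tray. Then let the lever come up slowly, so that the lid closes fully and gently without slamming, and take the hand clear. Use the lever alone: grip nothing, do not touch the lid or the spacer, and leave the narrow hopper and everything else on the counter as they are.

Things in the scene. Friction and masses are not known exactly. Their poses are not given: they have to be found in the camera images.
- hopper_wide: Fixed grey steel hopper, 124 mm wide, the wider of two alike hoppers. Origin on the counter under the bin; x points from lever (-x) through bin to tray (+x), z up. Bin x -95 to 100 mm, walls 140 high; its floor slopes down to +x and runs on into an open tray, x 110 to 250, walls 75 high. Lever: yoke along both sides, pivot at x -50, z 105; its pad is behind the bin.
- pad_wide (a point): Centre of the top face of the wide hopper's lever pad: steel plate 40 (x) by 50 (y) mm, 55 mm clear behind the bin, 129 mm above the counter at rest (x = -170 of the hopper). Moves with the lever, 120 mm from its pivot, almost straight down, 48 mm at full press. Pressing takes about 5 to 8 N; a spring and the lid's weight push it back up.
- lever_wide (a joint): Angle of the wide hopper's lever (rad): 0 at rest (pad up), 0.42 pressed to its stop.
- lid_wide (a joint): Angle of the wide hopper's lid (rad): 0 shut, 0.84 fully open; always twice the lever's angle. Hardly damped: let go, it slams shut in about 0.2 s. Closing faster than 1.5 rad/s (pad rising faster than about 85 mm/s) is a slam.
- lid_hinge_wide (a point): Clear lid of the wide hopper with a steel rim: top 108 mm long (x), with a lip 76 mm down at its free end which shuts the mouth. The point is the middle of its hinge, across the top of the bin (x = 0, z = 140 mm of the hopper); its free end (+x) swings up to 220 mm above the counter. Not to be touched.
- spacer_wide_center (a point): Centre of the aluminium spacer, a roller 40 mm across and 90 mm long, lying across the wide hopper behind the lid's lip; once the lid is about 0.2 rad open it rolls down by itself in about 1 s and stops against the tray's end wall, about x = 230 mm of the hopper. Not to be touched.
- hopper_narrow: Fixed grey steel hopper, 80 mm wide, otherwise like the wide one, and to be left alone. Origin on the counter under the bin; x points from lever (-x) through bin to tray (+x), z up. Bin x -95 to 100 mm, walls 140 high; its floor slopes down to +x and runs on into an open tray, x 110 to 250, walls 75 high. Lever: yoke along both sides, pivot at x -50, z 105; its pad is behind the bin.
- pad_narrow (a point): Centre of the top face of the narrow hopper's lever pad, the same size and place as on the wide one. Not to be pressed.
- lid_narrow (a joint): Angle of the narrow hopper's lid (rad), 0 shut; it holds a smaller spacer.
- bolt: large hex bolt standing on its head, 34 mm wide, 68 mm high; origin under its centre; bystander
- can: small jar with a steel cap, 44 mm across, 75 mm high, between the hoppers; origin under its centre; bystander
- tape: black tape measure, 70 x 70 x 38 mm; origin under its centre; bystander
- jug: tan plastic jug with a handle, 130 x 130 mm, 187 mm high; origin under its centre; bystander
- pen_cup: dark steel cup, 76 mm across, 95 mm high; origin under its centre; bystander
- parts_tray: grey plastic tray of small fasteners, 90 x 120 x 35 mm; origin under its centre; bystander
- pen: white and red pen lying down, 120 mm long, 12 mm thick; origin under its middle; bystander

How it is judged:
On the way:
1. the wide hopper's lid is held open at least 0.5 rad while the spacer lies at rest at the end of the tray (value of joint lid_wide above 0.5 rad and x of spacer_wide_center in the frame of hopper_wide between 0.2 and 0.25 m and z of spacer_wide_center in the frame of hopper_wide below 0.075 m and y of spacer_wide_center in the frame of hopper_wide between -0.05 and 0.05 m and linear speed of spacer_wide below 0.05 m/s), for 0.2 s.
At the end, for the whole second after the job is handed in: The wide hopper's lid is shut (within 0.04 rad), its spacer lies at rest (below 0.05 m/s) at the end of its tray (centre 200 to 250 mm along x from the hopper's origin), the narrow hopper's lid is shut, and the robot is clear (value of joint each of lid_wide, lid_narrow below 0.04 rad and x of spacer_wide_center in the frame of hopper_wide between 0.2 and 0.25 m and z of spacer_wide_center in the frame of hopper_wide below 0.075 m and y of spacer_wide_center in the frame of hopper_wide between -0.05 and 0.05 m and linear speed of spacer_wide below 0.05 m/s); the robot touches nothing.
It fails at once if the wide hopper's lid slams: it comes down faster than 1.5 rad/s when less than 0.6 rad open (velocity of joint lid_wide below -1.5 rad/s and value of joint lid_wide below 0.6 rad).
It fails at once if the lid is touched by the robot (contact force between any of the fingers, the arm and lid_wide above 0.5 N).
It fails at once if the spacer is touched or lifted by the robot (contact force between any of the fingers, the arm and spacer_wide above 0.3 N or z of spacer_wide_center in the frame of hopper_wide above 0.11 m).
It fails at once if the narrow hopper is worked (value of joint lid_narrow above 0.1 rad).
It fails at once if a bystander is moved more than 20 mm (distance of any of bolt, can, tape, jug, pen_cup, parts_tray, pen from where it was at the start of the episode above 0.02 m).
It also fails if it takes over 38 s, if anything falls off the work surface, if the arm or the gripper's body presses on something with over 40 N, if the wrist force passes 120 N, or if a joint passes its speed limit or range.

## Working session

There is one attempt and no reset: what is moved stays moved. The work goes in short steps, Python scripts to look and compute and a tool call to move; the robot and the scene stay as the last step left them, time stands still between calls to the robot, and variables do not carry over. Pictures are saved under pics/ and viewed, on a budget of 10 in all, crops included, one or two more only if the job needs it, and the job is handed in when it is done.

Besides the shell and the picture viewer there is one more tool, called after ">>>" as name(argument=value, ...), one argument or row to a line, values as JSON. step_arm: Moves the arm, as the interface text tells. Its arguments: {"type":"object","properties":{"increments":{"type":"array"},"force":{"type":"number"}},"required":["increments"]}

```bash
mkdir -p pics; python3 - <<'E'
from bench import get_state, imaging, workorder, ctrl
import cv2,numpy as np
print(get_state()); print(ctrl.hold_point_z)
for n in ("scene","side"):
    cv2.imwrite(f"pics/{n}0.png",imaging.get_image(n)); p=imaging.camera_params(n); print(n,p)
E
```

```text
{'time': 0.0, 'joint_positions': array([ 0.01411179,  0.32182142, -0.07009509,  1.45167683,  0.02260314,
        1.37082077, -0.05690429]), 'qd': array([ 0.00252347,  0.00013319,  0.00177193,  0.00092645, -0.00032038,
       -0.00015168,  0.00019732]), 'joint_torque': array([-2.58547143e-04, -4.91284704e+01, -4.03903294e-01, -3.12526345e+01,
       -6.40594075e-02,  4.37659642e-02,  1.61017233e-04]), 'position': array([ 6.49788326e-01, -3.47992789e-05,  4.03661380e-01]), 'tool_rot': array([-2.22049477, -2.22055025,  0.0022609 ]), 'ft_force': array([ 0.33138914, -0.13447051,  0.59725524]), 'torque': array([ 0.03808333, -0.02038271,  0.03593471]), 'grip_width': 0.9990029813669351}
0.1635
scene {'intrinsics': array([[390.88646143,   0.        , 284.68934393],
       [  0.        , 390.88646143, 211.89023732],
       [  0.        ,   0.        ,   1.        ]]), 'distortion': array([0.00773411, 0.        , 0.        , 0.        , 0.        ]), 'camera_from_world': array([[-0.80024938,  0.59951576, -0.01348254,  0.48222826],
       [ 0.42572051,  0.5521412 , -0.71686968, -0.15609978],
       [-0.42233041, -0.57941431, -0.69707681,  1.24992057],
       [ 0.        ,  0.        ,  0.        ,  1.        ]])}
side {'intrinsics': array([[512.55615276,   0.        , 277.43298333],
       [  0.        , 512.55615276, 213.09440938],
       [  0.        ,   0.        ,   1.        ]]), 'distortion': array([-0.08682626,  0.        ,  0.        ,  0.        ,  0.        ]), 'camera_from_world': array([[ 0.61169563, -0.79073307,  0.02386777, -0.39100228],
       [-0.44459006, -0.36856845, -0.81639266,  0.34659037],
       [ 0.65434558,  0.48877245, -0.57700377,  1.21063966],
       [ 0.        ,  0.        ,  0.        ,  1.        ]])}
```

View pics/scene0.png

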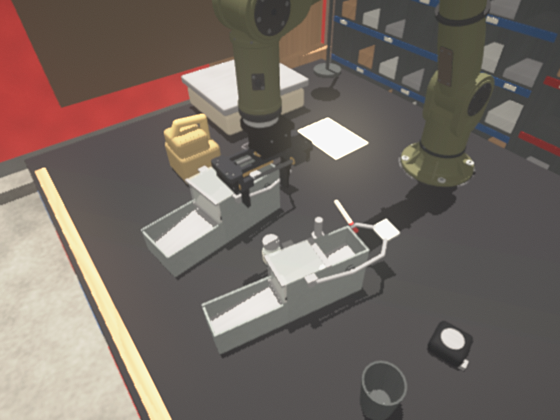

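View pics/side0.png

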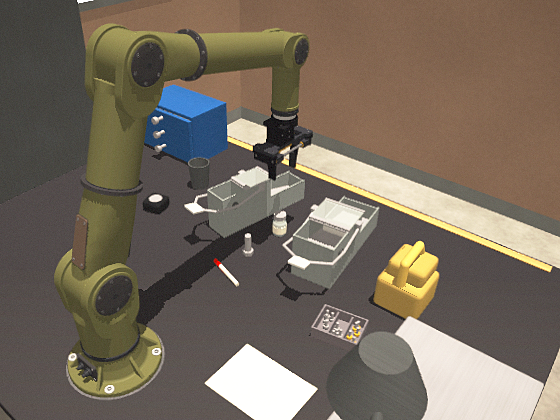

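```bash
python3 - <<'E'
import cv2,numpy as np
s=cv2.imread("pics/side0.png")
a=s[155:305,180:390]
cv2.imwrite("pics/c1.png",cv2.resize(a,(798,570),interpolation=cv2.INTER_CUBIC))
s=cv2.imread("pics/scene0.png")
a=s[155:350,140:410]
cv2.imwrite("pics/c2.png",cv2.resize(a,(797,576),interpolation=cv2.INTER_CUBIC))
E
```

```text
(no output)
```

View pics/c1.png

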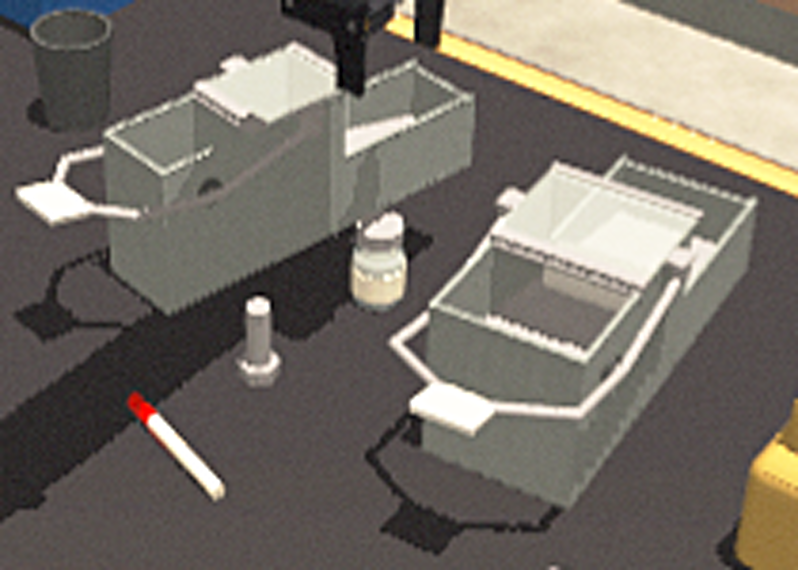

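View pics/c2.png

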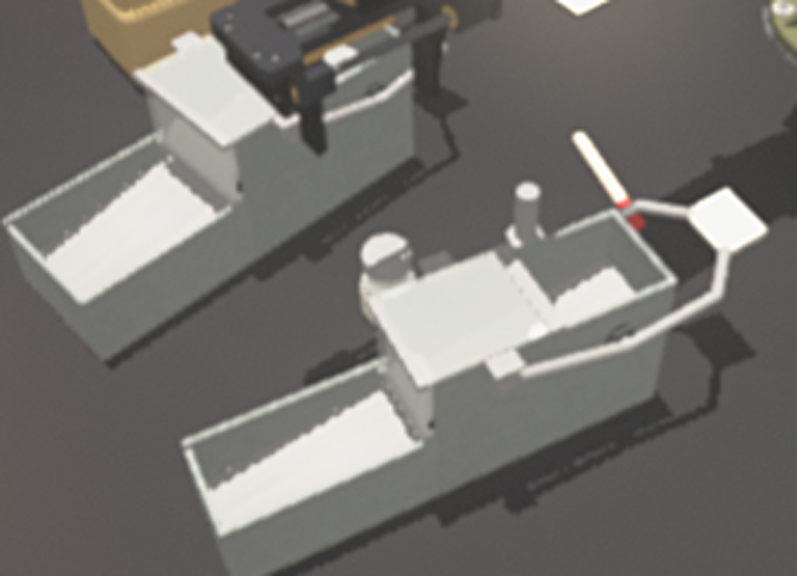

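```bash
cat > h.py <<'E'
import cv2,numpy as np
from bench import imaging
def proj(P,n,p=None):
    p=p or imaging.camera_params(n); T=p["camera_from_world"]
    return cv2.projectPoints(np.array(P,float).reshape(-1,3),cv2.Rodrigues(T[:3,:3])[0],T[:3,3],p["intrinsics"],p["distortion"])[0].reshape(-1,2)
E
python3 - <<'E'
from h import *
from scipy.optimize import least_squares
C1=lambda *a:np.array(a)/3.8+[180,155]
C2=lambda *a:np.array(a)/2.952+[140,155]
def fit(obs,x0):
    P=[(np.array(o[0],float),o[1],o[2]) for o in obs]
    ps={n:imaging.camera_params(n) for n in("side","scene")}
    def W(q,P): 
        c,s=np.cos(q[2]),np.sin(q[2]); h=P*[1,q[3],1]
        return [q[0]+c*h[0]-s*h[1],q[1]+s*h[0]+c*h[1],h[2]]
    f=lambda q:np.concatenate([proj(W(q,a),n,ps[n])[0]-uv for a,n,uv in P])
    r=least_squares(f,x0,x_scale=[.1,.1,.1,.05]); q=r.x
    print("x y yaw halfw",q.round(4),"yawdeg",np.degrees(q[2]),"res",r.fun.round(1)); 
    print("pad",W(q,np.array([-.17,0,.129])))
    return q
w=[([-.095,1,.14],"side",C1(432,308)),([-.095,-1,.14],"side",C1(585,358)),([.25,1,.075],"side",C1(625,157)),([.25,-1,.075],"side",C1(755,200)),
([-.17,0,.129],"side",C1(452,405)),([.25,1,.075],"scene",C2(82,302)),([.25,-1,.075],"scene",C2(5,220)),([-.095,-1,0],"side",C1(570,505))]
q=fit(w,[.65,-.1,0,.06])
n=[([-.095,1,.14],"side",C1(105,132)),([-.095,-1,.14],"side",C1(163,172)),([.25,1,.075],"side",C1(415,62)),([.25,-1,.075],"side",C1(473,97)),
([-.17,0,.129],"side",C1(55,200)),([.25,1,.075],"scene",C2(220,532)),([.25,-1,.075],"scene",C2(183,443)),([-.17,0,.129],"scene",C2(729,221))]
fit(n,[.65,.2,0,.04])
E
```

```text
x y yaw halfw [ 0.6176 -0.1951  0.1322  0.0603] yawdeg 7.576115237675302 res [ 0.1 -1.8  0.  -0.2 -1.1 -0.9 -0.8 -1.2  1.2 -1.4  0.5 -2.3 -0.4 -1.5
 -0.5 -0. ]
pad [np.float64(0.4490695820588686), np.float64(-0.21754810388290124), np.float64(0.129)]
x y yaw halfw [ 0.6181  0.1409 -0.1768  0.0383] yawdeg -10.12942890863166 res [-0.8 -1.3 -1.  -1.3 -1.2 -1.2 -1.3 -1.7 -0.5 -2.  -0.1 -0.9 -0.  -1.4
 -2.5 -1.1]
pad [np.float64(0.4507177753439813), np.float64(0.17078698011620302), np.float64(0.129)]
```

```bash
python3 - <<'E'
from h import *
p=imaging.camera_params("side");T=p["camera_from_world"];R=T[:3,:3];c=-R.T@T[:3,3]
def bp(u,v,z):
    d=R.T@np.append(cv2.undistortPoints(np.array([[[u,v]]],float),p["intrinsics"],p["distortion"])[0,0],1)
    return (c+d*(z-c[2])/d[2]).round(3)
for u,v in((377,298),(400,318),(432,300)): print("jug base",bp(u,v,0))
print("pad",bp(180+452/3.8,155+405/3.8,.129))
E
```

```text
jug base [ 0.58  -0.391  0.   ]
jug base [ 0.552 -0.476  0.   ]
jug base [ 0.669 -0.515  0.   ]
pad [ 0.443 -0.218  0.129]
```

>>> step_arm(
  increments=[
    {"claw": 0, "tx": -0.015, "ty": -0.015, "spin": 5},
    {"claw": 0, "tx": -0.04, "ty": -0.04, "spin": 12},
    {"claw": 0, "tx": -0.065, "ty": -0.065, "spin": 19},
    {"claw": 0, "tx": -0.09, "ty": -0.09, "spin": 26},
    {"claw": 0, "tx": -0.115, "ty": -0.115, "spin": 33},
    {"claw": 0, "tx": -0.14, "ty": -0.135, "spin": 40},
    {"claw": 0, "tx": -0.16, "ty": -0.15, "spin": 46},
    {"claw": 0, "tx": -0.175, "ty": -0.16, "spin": 50},
  ],
)

```text
invalid input at $.increments[0]: expected keys claw, tx, ty, tz, spin
```

>>> step_arm(
  increments=[
    {"claw": 0, "tx": -0.015, "ty": -0.015, "tz": 0, "spin": 5},
    {"claw": 0, "tx": -0.04, "ty": -0.04, "tz": 0, "spin": 12},
    {"claw": 0, "tx": -0.065, "ty": -0.065, "tz": 0, "spin": 19},
    {"claw": 0, "tx": -0.09, "ty": -0.09, "tz": 0, "spin": 26},
    {"claw": 0, "tx": -0.115, "ty": -0.115, "tz": 0, "spin": 33},
    {"claw": 0, "tx": -0.14, "ty": -0.135, "tz": 0, "spin": 40},
    {"claw": 0, "tx": -0.16, "ty": -0.15, "tz": 0, "spin": 46},
    {"claw": 0, "tx": -0.175, "ty": -0.16, "tz": 0, "spin": 50},
  ],
)

```text
time: 0.77
position: [0.4878, -0.1774, 0.4046]
tool_rot: [2.956, 1.063, -0.001]
ft_force: [1.1, -0.1, -0.3]
grip_width: 0.48
```

```bash
cat > rel.py <<'E'
from bench import get_state
import numpy as np,sys
from scipy.spatial.transform import Rotation as Ro
s=get_state();R=Ro.from_rotvec(s["tool_rot"]).as_matrix()
print(s["time"],s["position"].round(4),s["joint_positions"].round(3),s["ft_force"].round(1),s["grip_width"])
print("tool z",R[:,2].round(4),"tool y ang",np.degrees(np.arctan2(R[1,1],R[0,1])))
print("shift to target above pad (tool axes):",(R.T@(np.array([.447,-.2177,s["position"][2]])-s["position"])).round(4))
E
python3 rel.py
```

```text
0.7667 [ 0.4878 -0.1774  0.4046] [ 0.177  0.042  0.124  1.777 -0.005  1.324 -0.579] [ 1.1 -0.1 -0.3] 0.4799952748326857
tool z [-8.e-04 -4.e-04 -1.e+00] tool y ang -50.45942982969322
shift to target above pad (tool axes): [-0.0571  0.0051  0.    ]
```

>>> step_arm(
  increments=[
    {"claw": 0, "tx": -0.015, "ty": 0.001, "tz": 0, "spin": 6},
    {"claw": 0, "tx": -0.035, "ty": 0.003, "tz": 0.01, "spin": 13},
    {"claw": 0, "tx": -0.05, "ty": 0.004, "tz": 0.025, "spin": 20},
    {"claw": 0, "tx": -0.058, "ty": 0.004, "tz": 0.04, "spin": 26},
    {"claw": 0, "tx": -0.06, "ty": 0.004, "tz": 0.05, "spin": 30},
    {"claw": 0, "tx": -0.06, "ty": 0.004, "tz": 0.055, "spin": 32},
    {"claw": 0, "tx": -0.06, "ty": 0.004, "tz": 0.055, "spin": 32},
  ],
)

```text
time: 1.35
position: [0.4457, -0.2166, 0.348]
tool_rot: [-3.133, -0.217, 0.005]
ft_force: [-0.3, 0.5, 0.5]
grip_width: 0.02
```

```bash
python3 rel.py; python3 - <<'E'
from h import *
w=imaging.get_image("wrist"); s=imaging.get_image("side")
c=cv2.resize(s[180:300,230:330],(500,600),interpolation=cv2.INTER_CUBIC)
print(proj([[.447,-.2177,.129],[.447,-.2177,.169]],"wrist"))
cv2.imwrite("pics/w1.png",np.hstack([cv2.resize(w,(400,300)),cv2.resize(c,(400,480))[:300]]) if 0 else np.hstack([cv2.copyMakeBorder(cv2.resize(w,(400,300)),0,180,0,0,0),cv2.resize(c,(400,480))]))
E
```

```text
1.35 [ 0.4457 -0.2166  0.348 ] [ 0.226  0.029  0.177  1.906 -0.005  1.21  -1.029] [-0.3  0.5  0.5] 0.02035635432124306
tool z [-0.0031  0.0011 -1.    ] tool y ang -82.08879118114564
shift to target above pad (tool axes): [ 0.0011  0.0012 -0.    ]
[[281.37776373 229.91478897]
 [281.86648362 256.14258306]]
```

View pics/w1.png

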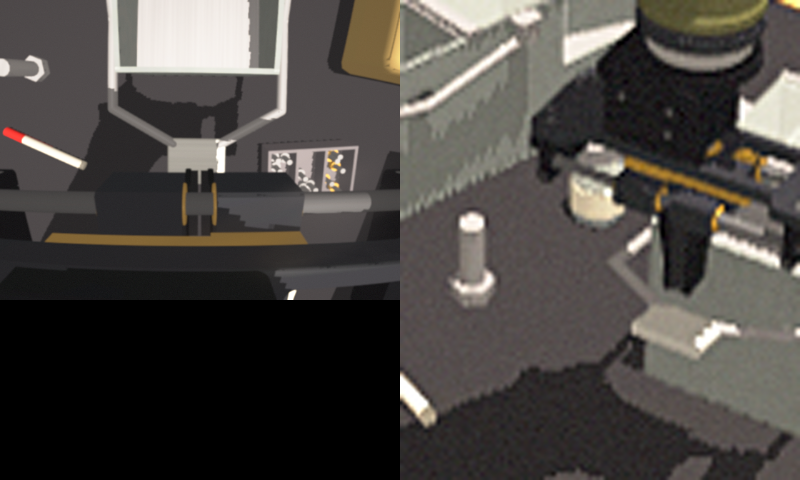

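>>> step_arm(
  increments=[
    {"claw": 0, "tx": 0.001, "ty": 0.001, "tz": 0.01, "spin": 0},
    {"claw": 0, "tx": 0.001, "ty": 0.001, "tz": 0.02, "spin": 0},
    {"claw": 0, "tx": 0.001, "ty": 0.001, "tz": 0.028, "spin": 0},
    {"claw": 0, "tx": 0.001, "ty": 0.001, "tz": 0.032, "spin": 0},
    {"claw": 0, "tx": 0.001, "ty": 0.001, "tz": 0.035, "spin": 0},
    {"claw": 0, "tx": 0.001, "ty": 0.001, "tz": 0.038, "spin": 0},
    {"claw": 0, "tx": 0.001, "ty": 0.001, "tz": 0.041, "spin": 0},
    {"claw": 0, "tx": 0.001, "ty": 0.001, "tz": 0.044, "spin": 0},
  ],
)

```text
time: 2.12
position: [0.4476, -0.2177, 0.3064]
tool_rot: [3.134, 0.219, -0.001]
ft_force: [-2.8, 1.6, 6.2]
grip_width: 0.005
```

Contact, 6 N. Pressing on about 35 mm.

>>> step_arm(
  increments=[
    {"claw": 0, "tx": 0, "ty": 0, "tz": 0.004, "spin": 0},
    {"claw": 0, "tx": 0, "ty": 0, "tz": 0.009, "spin": 0},
    {"claw": 0, "tx": 0, "ty": 0, "tz": 0.014, "spin": 0},
    {"claw": 0, "tx": 0, "ty": 0, "tz": 0.019, "spin": 0},
    {"claw": 0, "tx": 0, "ty": 0, "tz": 0.024, "spin": 0},
    {"claw": 0, "tx": 0, "ty": 0, "tz": 0.029, "spin": 0},
    {"claw": 0, "tx": 0, "ty": 0, "tz": 0.033, "spin": 0},
    {"claw": 0, "tx": 0, "ty": 0, "tz": 0.036, "spin": 0},
  ],
)

```text
time: 2.78
position: [0.448, -0.2178, 0.2706]
tool_rot: [3.133, 0.219, 0.002]
ft_force: [-2.1, 1.0, 6.4]
grip_width: 0.003
```

>>> step_arm(
  increments=[
    {"claw": 0, "tx": 0, "ty": 0, "tz": 0, "spin": 0},
    {"claw": 0, "tx": 0, "ty": 0, "tz": 0, "spin": 0},
    {"claw": 0, "tx": 0, "ty": 0, "tz": 0, "spin": 0},
    {"claw": 0, "tx": 0, "ty": 0, "tz": 0, "spin": 0},
    {"claw": 0, "tx": 0, "ty": 0, "tz": 0, "spin": 0},
    {"claw": 0, "tx": 0, "ty": 0, "tz": 0, "spin": 0},
    {"claw": 0, "tx": 0, "ty": 0, "tz": 0, "spin": 0},
    {"claw": 0, "tx": 0, "ty": 0, "tz": 0, "spin": 0},
  ],
)

```text
time: 3.45
position: [0.448, -0.2178, 0.2708]
tool_rot: [3.133, 0.219, 0.002]
ft_force: [-2.7, 0.2, 6.7]
grip_width: 0.001
```

>>> step_arm(
  increments=[
    {"claw": 0, "tx": 0, "ty": 0, "tz": 0, "spin": 0},
    {"claw": 0, "tx": 0, "ty": 0, "tz": 0, "spin": 0},
    {"claw": 0, "tx": 0, "ty": 0, "tz": 0, "spin": 0},
    {"claw": 0, "tx": 0, "ty": 0, "tz": 0, "spin": 0},
    {"claw": 0, "tx": 0, "ty": 0, "tz": 0, "spin": 0},
    {"claw": 0, "tx": 0, "ty": 0, "tz": 0, "spin": 0},
    {"claw": 0, "tx": 0, "ty": 0, "tz": 0, "spin": 0},
    {"claw": 0, "tx": 0, "ty": 0, "tz": 0, "spin": 0},
  ],
)

```text
time: 4.12
position: [0.448, -0.2178, 0.2708]
tool_rot: [3.133, 0.219, 0.002]
ft_force: [-1.9, 0.6, 5.5]
grip_width: 0.01
```

```bash
python3 rel.py; python3 - <<'E'
from h import *
a=imaging.get_image("scene")[100:300,130:330]; b=imaging.get_image("side")[150:300,270:400]
cv2.imwrite("pics/p1.png",np.hstack([cv2.resize(a,(400,400)),cv2.resize(b,(347,400))]))
E
```

```text
4.1167 [ 0.448  -0.2178  0.2708] [ 0.231  0.11   0.178  1.988 -0.023  1.044 -1.012] [-1.9  0.6  5.5] 0.009568599089335451
tool z [ 1.1e-03 -5.0e-04 -1.0e+00] tool y ang -82.00196745701588
shift to target above pad (tool axes): [-0.0009 -0.0002 -0.    ]
```

View pics/p1.png

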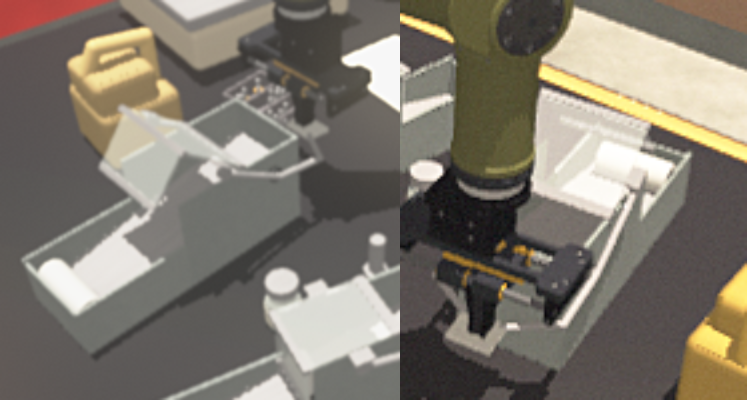

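The spacer lies against the tray's end wall (left picture, ~(65,285)), and the lid stands well open. I'll hold briefly, then raise slowly.

>>> step_arm(
  increments=[
    {"claw": 0, "tx": 0, "ty": 0, "tz": 0, "spin": 0},
    {"claw": 0, "tx": 0, "ty": 0, "tz": 0, "spin": 0},
    {"claw": 0, "tx": 0, "ty": 0, "tz": 0, "spin": 0},
    {"claw": 0, "tx": 0, "ty": 0, "tz": 0, "spin": 0},
    {"claw": 0, "tx": 0, "ty": 0, "tz": -0.001, "spin": 0},
    {"claw": 0, "tx": 0, "ty": 0, "tz": -0.003, "spin": 0},
    {"claw": 0, "tx": 0, "ty": 0, "tz": -0.005, "spin": 0},
    {"claw": 0, "tx": 0, "ty": 0, "tz": -0.007, "spin": 0},
  ],
)

```text
time: 4.88
position: [0.4475, -0.2179, 0.2776]
tool_rot: [3.134, 0.219, -0.001]
ft_force: [-3.9, 0.3, 5.9]
grip_width: 0.006
```

>>> step_arm(
  increments=[
    {"claw": 0, "tx": 0, "ty": 0, "tz": -0.002, "spin": 0},
    {"claw": 0, "tx": 0, "ty": 0, "tz": -0.004, "spin": 0},
    {"claw": 0, "tx": 0, "ty": 0, "tz": -0.006, "spin": 0},
    {"claw": 0, "tx": 0, "ty": 0, "tz": -0.008, "spin": 0},
    {"claw": 0, "tx": 0, "ty": 0, "tz": -0.01, "spin": 0},
    {"claw": 0, "tx": 0, "ty": 0, "tz": -0.012, "spin": 0},
    {"claw": 0, "tx": 0, "ty": 0, "tz": -0.014, "spin": 0},
    {"claw": 0, "tx": 0, "ty": 0, "tz": -0.016, "spin": 0},
  ],
)

```text
time: 5.55
position: [0.4473, -0.2179, 0.2934]
tool_rot: [3.134, 0.219, -0.002]
ft_force: [-3.0, 0.5, 4.1]
grip_width: 0.005
```

>>> step_arm(
  increments=[
    {"claw": 0, "tx": 0, "ty": 0, "tz": -0.0015, "spin": 0},
    {"claw": 0, "tx": 0, "ty": 0, "tz": -0.003, "spin": 0},
    {"claw": 0, "tx": 0, "ty": 0, "tz": -0.0045, "spin": 0},
    {"claw": 0, "tx": 0, "ty": 0, "tz": -0.006, "spin": 0},
    {"claw": 0, "tx": 0, "ty": 0, "tz": -0.0075, "spin": 0},
    {"claw": 0, "tx": 0, "ty": 0, "tz": -0.009, "spin": 0},
    {"claw": 0, "tx": 0, "ty": 0, "tz": -0.0105, "spin": 0},
    {"claw": 0, "tx": 0, "ty": 0, "tz": -0.012, "spin": 0},
  ],
)

```text
time: 6.22
position: [0.448, -0.2177, 0.3054]
tool_rot: [3.133, 0.219, 0.002]
ft_force: [-1.2, -0.4, 4.0]
grip_width: 0.003
```

>>> step_arm(
  increments=[
    {"claw": 0, "tx": 0, "ty": 0, "tz": -0.0015, "spin": 0},
    {"claw": 0, "tx": 0, "ty": 0, "tz": -0.003, "spin": 0},
    {"claw": 0, "tx": 0, "ty": 0, "tz": -0.0045, "spin": 0},
    {"claw": 0, "tx": 0, "ty": 0, "tz": -0.006, "spin": 0},
    {"claw": 0, "tx": 0, "ty": 0, "tz": -0.0075, "spin": 0},
    {"claw": 0, "tx": 0, "ty": 0, "tz": -0.009, "spin": 0},
    {"claw": 0, "tx": 0, "ty": 0, "tz": -0.0105, "spin": 0},
    {"claw": 0, "tx": 0, "ty": 0, "tz": -0.012, "spin": 0},
  ],
)

```text
time: 6.88
position: [0.4471, -0.2172, 0.3158]
tool_rot: [-3.133, -0.219, 0.004]
ft_force: [-0.9, 0.3, -1.1]
grip_width: 0.009
```

Contact is gone and the lid should be shut. Next the hand goes up and back.

>>> step_arm(
  increments=[
    {"claw": 0, "tx": 0, "ty": 0, "tz": -0.005, "spin": 0},
    {"claw": 0, "tx": 0, "ty": 0, "tz": -0.015, "spin": 0},
    {"claw": 0, "tx": 0, "ty": 0, "tz": -0.03, "spin": 0},
    {"claw": 0, "tx": 0, "ty": 0, "tz": -0.045, "spin": 0},
    {"claw": 0, "tx": 0, "ty": 0, "tz": -0.06, "spin": 0},
    {"claw": 0, "tx": 0, "ty": 0, "tz": -0.07, "spin": 0},
    {"claw": 0, "tx": 0, "ty": 0, "tz": -0.075, "spin": 0},
    {"claw": 0, "tx": 0, "ty": 0, "tz": -0.075, "spin": 0},
  ],
)

```text
time: 7.55
position: [0.448, -0.2177, 0.3932]
tool_rot: [3.133, 0.219, 0.003]
ft_force: [-0.2, -0.6, -0.8]
grip_width: 0.008
```

```bash
python3 rel.py; python3 - <<'E'
from h import *
a=imaging.get_image("scene")[100:350,130:410]; b=imaging.get_image("side")[150:300,270:400]
cv2.imwrite("pics/p2.png",np.hstack([cv2.resize(a,(448,400)),cv2.resize(b,(347,400))]))
E
```

```text
7.55 [ 0.448  -0.2177  0.3932] [ 0.223 -0.     0.176  1.843 -0.     1.297 -1.032] [-0.2 -0.6 -0.8] 0.007839527529472506
tool z [ 2.2e-03 -8.0e-04 -1.0e+00] tool y ang -82.00430241718635
shift to target above pad (tool axes): [-0.0009 -0.0001 -0.    ]
```

View pics/p2.png

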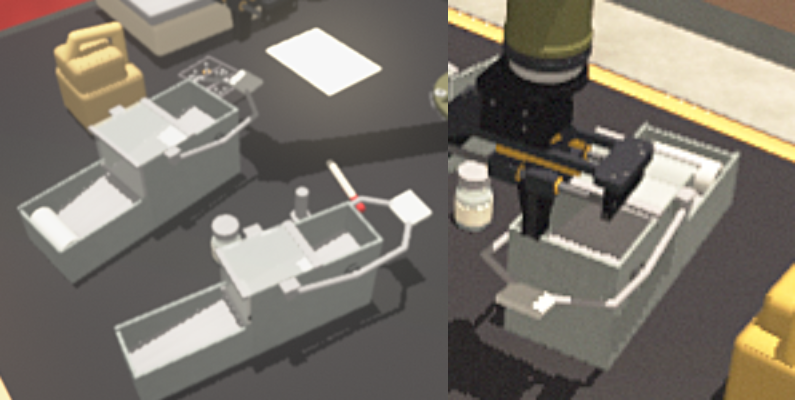

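The picture shows the lid shut, the spacer at the tray's end (left, ~(50,228)), the narrow hopper untouched and the hand clear. I'll hand in.

```bash
python3 -c "
from bench import workorder; print(workorder.close_job())"
```

```text
the job is handed in; nothing more can be done
None
```

I pressed the wide hopper's lever with the closed fingertips by about 40 of its 48 mm, so by calculation the lid opened to about 0.7 rad. I held it there for about 1.7 s. A picture during the hold shows the spacer resting against the tray's end wall.

I then let the lever up at about 18–24 mm/s until the contact force fell to zero, and raised the hand about 80 mm above the pad. The job was handed in at about 7.6 s.

**Last checks:** the final pictures show the lid shut, the spacer at the end of the tray, and the narrow hopper and the bystanders in view undisturbed. The tape measure and pen cup were outside those final crops, but the arm did not go near them. The wrist force was near zero at the end. No check failed or disagreed, but I read the lid angle and speed only from the fingertip motion and the pictures, not directly.

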